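# Hang the guard door on its lift-off hinge

### The arm

A 7-joint arm with a two-finger parallel gripper is mounted at the origin on the work surface. World frame = base frame: x ahead of the robot, y to its left, z up, the work surface at z = 0. Lengths are in m, angles in rad, forces in N, time in s.
With the tool pointing down it reaches from about 0.35 to 0.9 m from the base axis. Payload 19.9 kg.
Tool frame: the origin (TCP) lies midway between the tips of the shut fingers; the grasp point (between the pads) lies 19 mm behind it; z points along the fingers, y is the direction in which the jaws open and shut (so a half turn about z gives the same grasp; the last joint's range is limited). The gripper opens to 94 mm and grips with 3 to 60 N. Pads are 16 mm wide; open, the fingers measure 119 mm over their backs; the gripper's body (75 mm by 177 mm) begins 78 mm behind the grasp point.
Start: joints at [1.127, 0.417, -0.01, 1.614, 0.005, 1.111, -0.053], TCP at [0.245, -0.575, 0.205] pointing down, gripper open.
Joint ranges: [-2.81, 2.81], [-0.39, 2.02], [-1.27, 1.25], [0.06, 2.57], [-1.19, 4.33], [0.19, 2], [-2.82, 2.82]. Speed limits (rad/s): [1.89, 1.89, 2.39, 2.39, 3.01, 3.01, 3.01].

### API

Orientations are given as a unit quaternion [x, y, z, w].
In Python, from plant import r gives the robot as it stands. Calls block until the motion is done:
- r.move_to(position, orientation): joint-space move of the TCP to a pose.
- r.move_straight(position, frame=None, rate=0.15, stop_force=None): straight line of the TCP; frame=None keeps the orientation; rate is the mean speed in m/s. With stop_force (N) it stops when the force on the tool has changed by that much, and returns True; else False.
- r.movej(angles): joint-space move.
- r.grip(opening): finger opening in m; the grip force is fixed at half the most; returns when the fingers have stopped.
- r.dwell(seconds).
- r.solve_ik(position, orientation): joint angles nearest the present ones, or None.
- r.grab_frame(name): name is "scene" or "side" or "wrist"; returns the picture (400x640x3 uint8, red, green, blue); there is no depth.
- r.camera_model(name): a dict with "fx", "fy", "cx", "cy" (pixels), "k1" (the pictures are not rectified: a ray, as slopes to the right and down, at radius r is drawn at 1 + k1 r^2 times it, then the intrinsics apply), "R" (3x3) and "t" (3): a world point X has camera coordinates R X + t; the wrist camera has in their place "hand_eye" (4x4, takes a point from camera to tool coordinates, whose origin is the TCP and whose axes are the flange's). Camera axes: x right, y down, z forward; pixel columns grow to the right and rows downward; lengths in m; the calibration is good to about 2 mm. A picture is of the moment at which its call begins: read the wrist's pose just before it. camera_model takes no time and is no camera call.
A pose or a line that the arm cannot do raises r.IKError and nothing moves.
- r.hand_in(): hands the job in, once; it reports no verdict.
Trained networks look in the newest picture that a camera, given by its name, has taken for a name from the list of things; names that differ only in an ending like _2 or _b are one class to them, and where a whole thing is asked for, a point or a joint stands for the part that bears it (a point fixed in the world has none). Each returns a list of dicts, best first, with "score" (0 to 1); they miss things now and then, are a little off and sometimes report something else, mostly with a low value. They report only what shows in the picture. A call takes as long as a camera call. They do not tell look-alikes from the thing itself.
- r.find_in(camera, query): "box" ([left, top, right, bottom] in pixels, round what is visible of it).
- r.landmark_of(camera, query): "centre" ([column, row] in pixels: a listed point, or the origin of a listed thing).
Readings, each from a call of its own:
- r.get_t(): time.
- r.get_qpos(): joint angles.
- r.get_joint_velocities(): joint speeds.
- r.get_joint_efforts(): joint torques, N m.
- r.get_tcp_pos(): TCP position.
- r.get_eef_rot(): TCP orientation.
- r.get_contact_force(): force on the tool from outside, world axes, zero at the start.
- r.get_torque(): the same for the moment, N m.
- r.get_finger_gap(): finger opening in m.
Only numpy, scipy, OpenCV 4.12 (cv2) and the standard library are available. Lean on these libraries where they do the work, as an engineer would, in place of code of your own. Each camera call takes 0.05 s, during which the arm holds its last target. There are 200 camera calls.

### The job

In the panel rack on the welding bench stand a guard door with two hinge knuckles and a plain panel without knuckles. Lift the door out, hang it upright on the two upright hinge pins of the pulley-drive guard, and lower it until both knuckles sit fully home before letting go; it may be left at any swing angle. Leave the plain panel standing in the rack.

Things in the scene. Friction and masses are not known exactly. Their poses are not given: they have to be found in the camera images.
- door: Bare-metal door, 0.4 kg: panel 12 mm thick, x 26 to 156, y -6 to 6, z 0 to 180 mm, and two tube knuckles (outer 32, bore 22 mm, open ends) on one upright edge at z 25 to 47 and 155 to 177. Origin: on the knuckle axis, level with the underside; z up, x across the panel. Balance at x 86. Pinch its top edge across the thickness. Starts upright in a rack slot, underside 10 mm above bench.
- blank: Plain panel, bystander: size and metal as the door but no knuckles, in the other slot of the fixed rack, in line with the door (panel edges some 75 mm apart). Origin level with its underside, 26 mm outside one upright edge; axes as on the door. Rack cheeks (slot 15 mm wide) reach 45 mm above the bench: lift a panel's underside over that before moving it sideways.
- guard: Fixed guard base. Origin: bench level on the axis of two upright pins, one above the other: 10 mm thick, 25 long, upper 12 tapered, on 26 mm round shoulders, tops at z 65 and 195 mm. A 10 mm thick arm with shoulder from the post (y 40 to 70, 200 high) carries each. -y side open; pulley drive 158 high from y 143. x: closed door's line.
- home (a point): Fixed point on the pin axis 40 mm above the bench, axes as the guard's: where the door's origin lies when its knuckles rest on the shoulders. The lower knuckle must pass under the upper arm: bring the door in from the guard's -y side with its underside 30 to 85 mm above this point (50 is good), then lower. The fit is loose: let go, the door sags up to 6 degrees.
Not all that is in view belongs to the job. Leave any pink or yellow look-alike of the door alone.

How it is judged:
By the outcome, as a careful person would: the job done as asked, in the order asked, and still so for the second after the job is handed in, with the robot touching nothing.
It also fails if it takes over 54 s, if anything falls off the work surface, if the arm or the gripper's body presses on something with over 40 N, if the wrist force passes 120 N, or if a joint passes its speed limit or range.

## Working session

There is one attempt and no reset: what is moved stays moved. The work goes in short steps, each a Python script; the robot and the scene stay as the last script left them, time stands still between calls to the robot, and variables do not carry over. Pictures are saved under pics/ and viewed, about 8 in all and at most 12, crops included, and the job is handed in when it is done.

```bash
mkdir -p pics; ls
python3 - <<'E'
from plant import r
import cv2,numpy as np
for c in ("scene","side"):
    im=r.grab_frame(c); cv2.imwrite(f"pics/{c}0.png",im[:,:,::-1])
    m=r.camera_model(c); print(c,{k:np.round(v,4).tolist() for k,v in m.items()})
    for q in("door","blank","guard"):
        print(q,[(np.round(d["box"]).tolist(),round(d["score"],2)) for d in r.find_in(c,q)],[(np.round(d["centre"],1).tolist(),round(d["score"],2)) for d in r.landmark_of(c,q)])
    print("home",[(np.round(d["centre"],1).tolist(),round(d["score"],2)) for d in r.landmark_of(c,"home")])
print(np.round(r.camera_model("wrist")["hand_eye"],4).tolist(), {k:v for k,v in r.camera_model("wrist").items() if k!="hand_eye"},r.get_eef_rot(),r.get_t())
E
```

```text
pics
scene {'fx': 447.3092, 'fy': 447.3092, 'cx': 314.962, 'cy': 194.9956, 'k1': -0.0926, 'R': [[-0.5789, 0.8153, -0.0165], [0.685, 0.4752, -0.5522], [-0.4423, -0.3309, -0.8336]], 't': [0.313, -0.2067, 1.2661]}
door [([166.0, 94.0, 245.0, 159.0], 0.83), ([248.0, 113.0, 308.0, 202.0], 0.8), ([257.0, 63.0, 314.0, 136.0], 0.57)] [([299.1, 164.4], 0.98), ([243.1, 144.1], 0.72), ([268.0, 114.0], 0.61)]
blank [([182.0, 177.0, 242.0, 264.0], 0.89)] [([248.2, 212.0], 0.9)]
guard [([360.0, 217.0, 563.0, 399.0], 0.81)] [([385.9, 263.8], 0.88)]
home [([387.5, 255.5], 0.78)]
side {'fx': 510.1525, 'fy': 510.1525, 'cx': 314.4872, 'cy': 203.2405, 'k1': 0.0229, 'R': [[0.7425, -0.6696, -0.0183], [-0.4114, -0.4342, -0.8014], [0.5287, 0.6026, -0.5979]], 't': [-0.3581, 0.1755, 1.1205]}
door [([287.0, 228.0, 362.0, 331.0], 0.96), ([313.0, 170.0, 374.0, 248.0], 0.91), ([382.0, 222.0, 474.0, 297.0], 0.81)] [([349.6, 334.2], 0.82), ([321.5, 260.7], 0.8), ([390.6, 289.1], 0.7)]
blank [([392.0, 143.0, 436.0, 219.0], 0.93)] [([384.4, 222.8], 0.89)]
guard [([198.0, 86.0, 314.0, 181.0], 0.7)] [([270.1, 181.3], 0.97)]
home [([273.6, 166.7], 0.95)]
[[0.0021, -0.9578, -0.2876, 0.0832], [1.0, 0.0023, -0.0004, 0.0001], [0.001, -0.2875, 0.9578, -0.1798], [0.0, 0.0, 0.0, 1.0]] {'fx': 321.23191987912696, 'fy': 321.23191987912696, 'cx': 319.775828023867, 'cy': 202.30170344153626, 'k1': -0.010217457737393385} [ 9.79790791e-01  2.00025006e-01 -4.29392348e-05 -3.28688049e-05] 0.8
```

View images.

View pics/scene0.png

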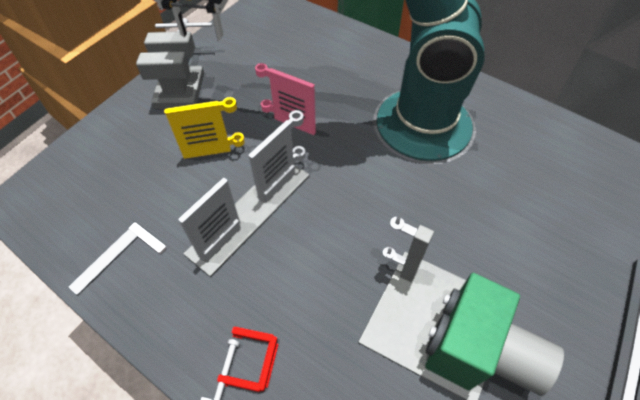

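View pics/side0.png

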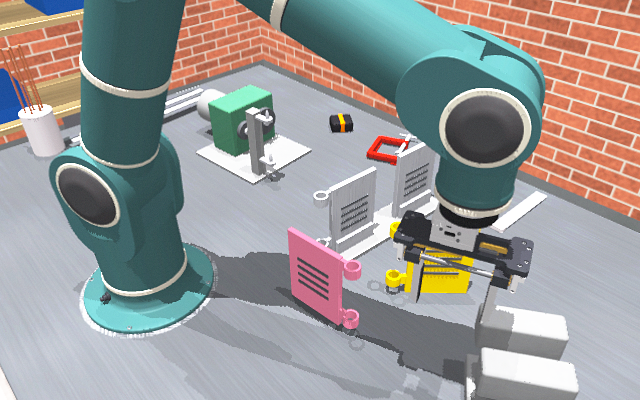

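```bash
cat > h.py <<'E'
from plant import r
import cv2,numpy as np
from scipy.optimize import least_squares
from scipy.spatial.transform import Rotation as Ro
def model(c):
    m=r.camera_model(c)
    if c=="wrist":
        T=np.eye(4);T[:3,:3]=Ro.from_quat(r.get_eef_rot()).as_matrix();T[:3,3]=r.get_tcp_pos()
        W=np.linalg.inv(T@np.array(m["hand_eye"])); m["R"],m["t"]=W[:3,:3],W[:3,3]
    return m
def proj(m,X):
    p=np.atleast_2d(X)@np.array(m["R"]).T+np.array(m["t"]); s=p[:,:2]/p[:,2:]
    s=s*(1+m["k1"]*(s**2).sum(1,keepdims=True))
    return s*[m["fx"],m["fy"]]+[m["cx"],m["cy"]]
def fit(obs,x0):  # obs: list of (model,pixel,fn(params)->world point)
    return least_squares(lambda v:np.concatenate([(proj(m,f(v))[0]-u) for m,u,f in obs]),x0)
def pose(v,P): # v=x,y,z,yaw ; P local
    c,s=np.cos(v[3]),np.sin(v[3]); P=np.atleast_2d(P)
    return np.c_[v[0]+c*P[:,0]-s*P[:,1],v[1]+s*P[:,0]+c*P[:,1],v[2]+P[:,2]]
def save(c,name,lines=(),crop=None,scale=1):
    m=model(c); im=r.grab_frame(c)[:,:,::-1].copy()
    if crop: l,t,R,b=crop
    else: l,t,R,b=0,0,640,400
    o=cv2.resize(im[t:b,l:R],None,fx=scale,fy=scale,interpolation=cv2.INTER_CUBIC)
    for pts in lines:
        q=((proj(m,pts)-[l,t]+.5)*scale).astype(int)
        cv2.polylines(o,[q.reshape(-1,1,2)],False,(255,0,255),1)
    cv2.imwrite(f"pics/{name}.png",o); return m
E
python3 - <<'E'
from h import *
S,D=model("scene"),model("side")
T=lambda a,b:fit([(S,a,lambda v:v),(D,b,lambda v:v)],[.4,-.2,.05])
for n,a,b in [("door",(299.1,164.4),(321.5,260.7)),("blank",(248.2,212),(384.4,222.8)),("guard",(385.9,263.8),(270.1,181.3)),("home",(387.5,255.5),(273.6,166.7)),("pink",(268,114),(349.6,334.2)),("yellow",(243.1,144.1),(390.6,289.1))]:
    o=T(a,b); print(n,o.x.round(4),o.cost.round(1))
save("scene","sc1",crop=(160,90,440,300),scale=2.8)
E
```

```text
door [ 0.3227 -0.2037 -0.0008] 0.7
blank [ 0.5201 -0.2162  0.0089] 0.0
guard [ 0.4392  0.1325 -0.0023] 1.8
home [0.4457 0.1293 0.0463] 0.4
pink [ 0.2233 -0.3915 -0.0053] 0.3
yellow [ 0.3621 -0.3721  0.0073] 0.9
```

View pics/sc1.png

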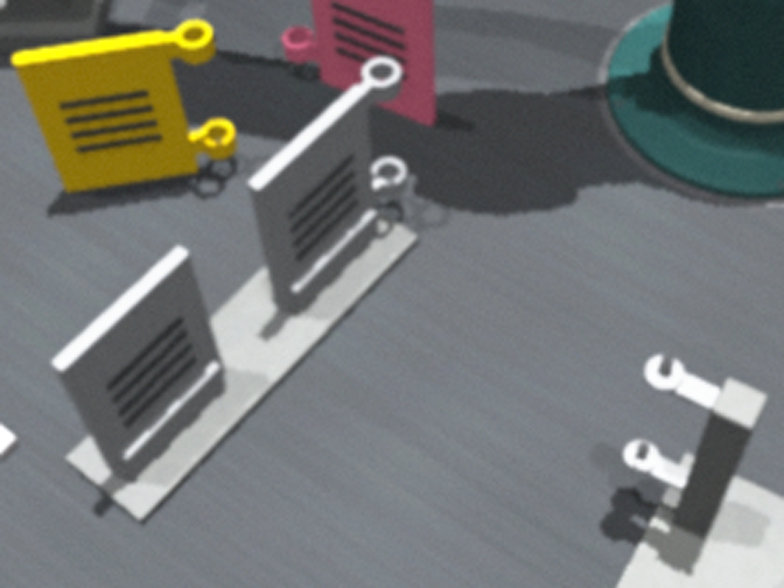

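```bash
cat >> h.py <<'E'
def wire(v,kn=True):
    b=np.array([[26,-6],[156,-6],[156,6],[26,6],[26,-6]])*1e-3
    L=[pose(v,np.c_[b,np.full(5,z)]) for z in (0,.18)]
    t=np.linspace(0,2*np.pi,30)
    if kn: L+=[pose(v,np.c_[q*np.cos(t),q*np.sin(t),np.full(30,z)]) for q in(.011,.016) for z in(.177,.047)]
    return L
def gwire(v):
    t=np.linspace(0,2*np.pi,30)
    L=[pose(v,np.c_[.013*np.cos(t),.013*np.sin(t),np.full(30,z)]) for z in(.065,.195)]
    L+=[pose(v,np.c_[.005*np.cos(t),.005*np.sin(t),np.full(30,z)]) for z in(.065,.195)]
    L+=[pose(v,[[0,0,z],[0,0,z+.025]]) for z in(.065,.195)]
    L+=[pose(v,[[0,.04,.2],[0,.07,.2],[0,.07,0],[0,.04,0],[0,.04,.2]])]
    return L
E
python3 - <<'E'
from h import *
S,D=model("scene"),model("side")
c=lambda x,y:(x/2.8+160-.3,y/2.8+90-.3)
F=lambda cam,u,P,z:(cam,u,lambda v:pose([v[0],v[1],z,v[2]],P)[0])
K=1e-3
def run(n,ob,z,x0):
    o=fit([F(m,u,np.array(P)*K,z) for m,u,P in ob],x0); print(n,o.x.round(4),np.round(o.fun,1).tolist()); return o.x
d=run("door",[(S,c(382,72),(0,0,177)),(S,c(389,172),(0,0,47)),(S,c(255,183),(156,0,180)),(D,(321.5,260.7),(0,0,0))],.01,[.32,-.2,0])
b=run("blank",[(S,c(183,251),(26,0,180)),(S,c(60,362),(156,0,180)),(D,(384.4,222.8),(0,0,0))],.01,[.52,-.2,0])
g=run("guard",[(S,c(664,372),(0,0,195)),(S,c(641,455),(0,0,65)),(S,c(740,401),(0,55,200)),(D,(270,181),(0,0,0)),(D,(273.6,166.7),(0,0,40))],0,[.44,.13,0])
W=lambda v,z:[v[0],v[1],z,v[2]]
np.save("v.npy",[W(d,.01),W(b,.01),W(g,0)])
print(np.degrees([d[2],b[2],g[2]]))
for q in (r.get_qpos(),): print(np.round(q,3))
E
```

```text
door [ 0.3206 -0.2057 -0.0453] [0.2, -1.3, 0.2, -1.5, -0.1, 0.1, 0.7, -2.5]
blank [ 0.5256 -0.2149 -0.0552] [1.4, -1.8, -0.5, 0.6, 1.2, -1.6]
guard [0.4447 0.1316 0.1026] [0.5, -0.3, 0.5, -0.1, 0.3, 0.1, 3.2, -0.7, -1.4, 1.6]
[-2.59631273 -3.1629831   5.88017913]
[ 1.126  0.417 -0.01   1.614  0.005  1.111 -0.053]
```

```bash
cat >> h.py <<'E'
def quat(a): return [np.cos(a/2),np.sin(a/2),0,0]
E
python3 - <<'E'
from h import *
d,b,g=np.load("v.npy")
p=r.get_tcp_pos(); r.move_straight([p[0],p[1],.33],rate=.3)
P=pose(g,[.086,-.04,.30])[0]; r.move_to(P,quat(g[3]+np.pi)); print(r.get_qpos().round(2),r.get_t())
save("wrist","w1",gwire(g),crop=(170,0,470,300),scale=2)
P=pose(d,[.086,0,.29])[0]; r.move_to(P,quat(d[3]+np.pi)); print(r.get_qpos().round(2),r.get_t())
save("wrist","w2",wire(d),crop=(170,0,470,300),scale=2)
E
```

```text
[ 0.51  0.3  -0.92  1.67  0.25  1.29  1.21] 4.0167
[ 1.29  0.08 -0.91  1.86  0.06  1.23  1.88] 5.3333
```

View pics/w1.png

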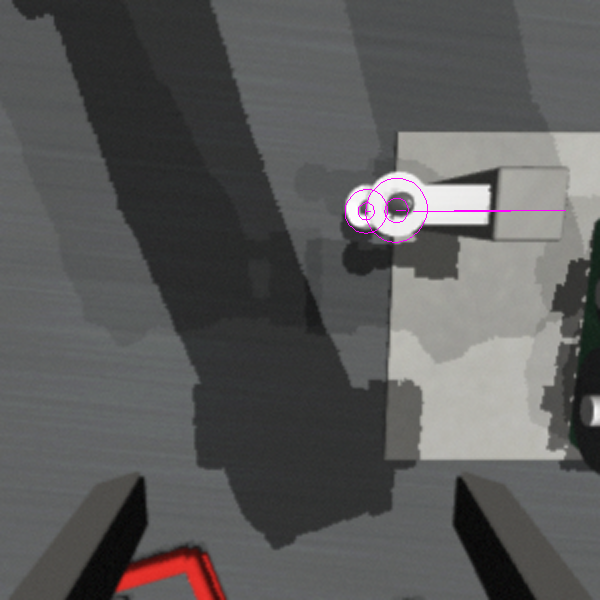

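View pics/w2.png

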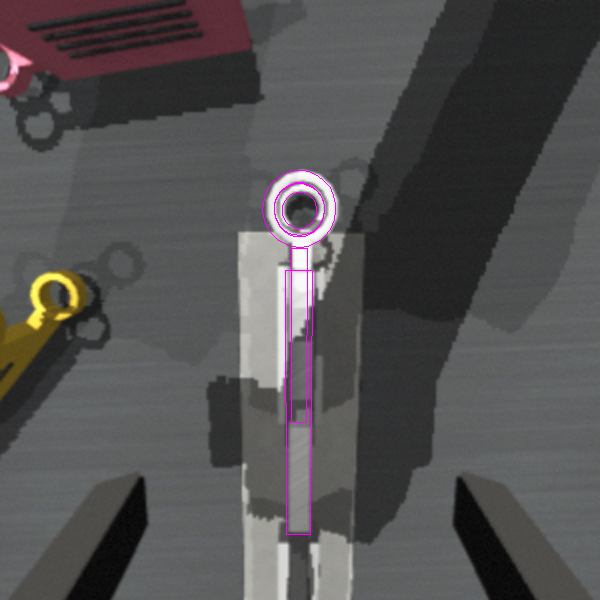

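Run:
```python
from h import *
d,b,g=np.load("v.npy")
g[:3]=pose(g,[-.0023,0,0])[0]; g[3]+=.01; np.save("v.npy",[d,b,g])
G=[.086,0,.143]
r.move_straight(pose(d,G)[0],rate=.12,stop_force=8)
print(r.get_tcp_pos().round(4),pose(d,G)[0].round(4))
r.grip(0); print("gap",r.get_finger_gap(),r.get_t())
h=d.copy(); h[2]=.10; r.move_straight(pose(h,G)[0],rate=.12); print("gap",r.get_finger_gap(),r.get_contact_force().round(2),r.get_torque().round(3))
k=np.r_[pose(g,[0,-.13,.09])[0],g[3]]
r.move_straight(pose(k,G)[0],frame=quat(k[3]+np.pi),rate=.15); print(r.get_tcp_pos().round(4),pose(k,G)[0].round(4),r.get_eef_rot().round(3),r.get_t())
save("wrist","w3",wire(k)+gwire(g),crop=(170,0,470,300),scale=2)
```

```text
[ 0.4069 -0.2097  0.1535] [ 0.4066 -0.2096  0.153 ]
gap 0.01190586746227048 7.9833
gap 0.01168541360101617 [-0.6   0.48 -4.63] [ 0.029 -0.118 -0.011]
[0.5424 0.0112 0.233 ] [0.5425 0.0119 0.233 ] [-0.056  0.998 -0.    -0.   ] 10.7667
```

View pics/w3.png

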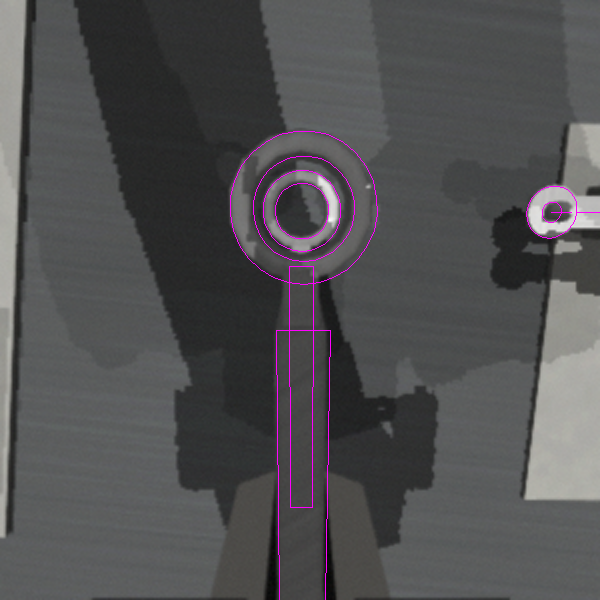

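Run:
```python
from h import *
d,b,g=np.load("v.npy"); G=[.086,0,.143]
k=np.r_[pose(g,[0,0,.09])[0],g[3]]
print(r.move_straight(pose(k,G)[0],rate=.08,stop_force=8),r.get_tcp_pos().round(4),pose(k,G)[0].round(4),r.get_contact_force().round(2),r.get_t())
save("wrist","w4",wire(k)+gwire(g),crop=(170,0,470,300),scale=2)
```

```text
False [0.528  0.1406 0.233 ] [0.5279 0.1411 0.233 ] [ 0.7  -0.19 -3.75] 12.5917
```

View pics/w4.png

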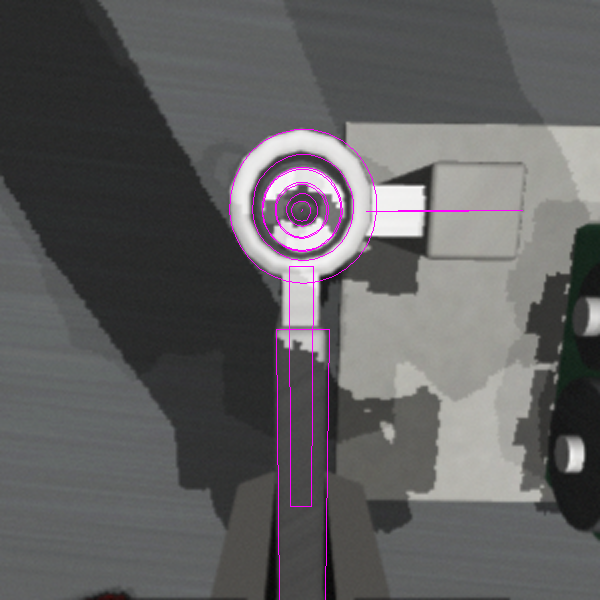

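Run:
```python
from h import *
d,b,g=np.load("v.npy"); G=[.086,0,.143]
k=np.r_[pose(g,[0,0,.036])[0],g[3]]
s=r.move_straight(pose(k,G)[0],rate=.05,stop_force=8)
p=r.get_tcp_pos();print(s,p.round(4),"underside",p[2]-.143,r.get_contact_force().round(2),r.get_torque().round(2),r.get_finger_gap(),r.get_t())
k[2]=.04
save("side","s5",wire(k),crop=(190,70,390,220),scale=4)
```

```text
True [0.5279 0.1411 0.1813] underside 0.03831715224735355 [ 2.22 -0.06  2.08] [ 0.18 -0.52 -0.02] 0.011862242800075848 13.6
```

View pics/s5.png

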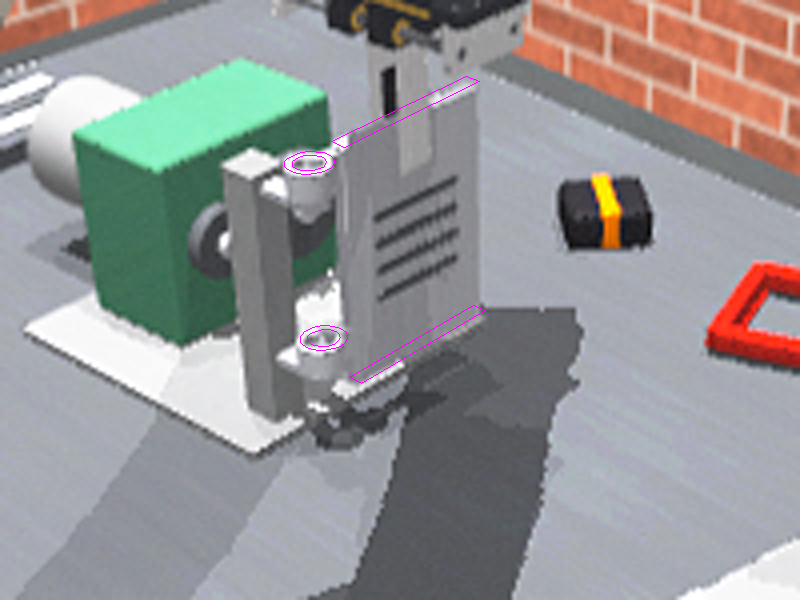

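Run:
```python
from h import *
d,b,g=np.load("v.npy")
r.grip(.05); r.dwell(.3); p=r.get_tcp_pos(); print(r.get_contact_force().round(2))
r.move_straight([p[0],p[1],.34],rate=.15); print(r.get_contact_force().round(2))
r.dwell(1)
k=np.r_[pose(g,[0,0,.04])[0],g[3]]
def S(c,crop,s,L):
    save(c,"tmp",L,crop,s); return cv2.imread("pics/tmp.png")
a=S("side",(190,90,450,240),3,wire(b)); c=S("wrist",(190,60,450,210),3,wire(k))
cv2.imwrite("pics/fin.png",np.vstack([a,c])[:, :780].astype(np.uint8)); 
f=cv2.imread("pics/fin.png"); cv2.imwrite("pics/fin.png",cv2.resize(f,(520,600))); print(r.get_t())
```

```text
[ 0.13  0.64 -0.39]
[-0.01 -0.06  0.05]
17.0167
```

View pics/fin.png

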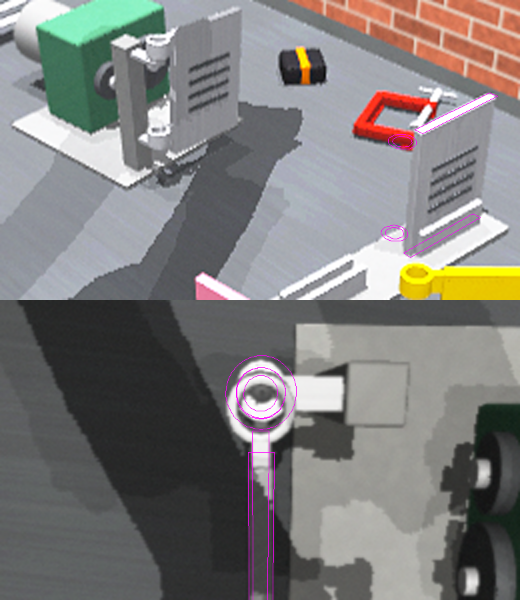

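```bash
python3 -c "
from plant import r
print(r.get_joint_velocities().round(3)); r.hand_in(); print(r.get_t())"
```

```text
[ 0.    -0.    -0.001 -0.    -0.001  0.001  0.   ]
the job is handed in; nothing more can be done
the job is handed in; nothing more can be done
```

The bare-metal door is hanging on both guard pins, and I handed the job in at about 17 s on the robot's clock. I picked it out at scene pixel (275, 158), pinched its top edge at the balance point and lifted it out of the rack. I then brought it in from the guard's -y side and lowered it until the shoulders took the weight, before letting go.

- **Seating:** Contact came with the underside measured at 38.3 mm, against 40 mm at home. The 1.7 mm gap is within the calibration error or a slight slip in the grip.
- **After letting go:** In the last pictures the door still hangs with the upper pin through its knuckle. It sags slightly, as the task said it would.
- **Surroundings:** The plain panel stands untouched in the rack. What shows of the yellow and pink look-alikes in the last picture looks unmoved. The arm is clear, with contact force near zero and no motion.

One early disagreement: the wrist camera put the guard about 2 mm from where the fixed cameras did. I used the wrist value, and the pin then showed centred in the knuckle's bore before lowering.

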